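# Wind the music box and hold its sprung lid at the pointer

## Task

Check this music box: with the lid still shut, wind its key clockwise, a part turn at a time, until it is fully wound, which is when the red wing points at the red mark on the deck. Then take the lid by its steel bar, lift it against its spring until it lies in line with the red pointer of the angle gauge, and finish holding it there, still gripping the bar, because the lid snaps shut if let go. All the while, do not shift the pointer or disturb the loose things around the box.

Things in the scene. Friction and masses are not known exactly. Their poses are not given: they have to be found in the camera images.
- music_box: wooden music box fixed to the bench, 180 (x) by 240 (y) by 90 mm high; origin centre of underside; its -x side is the front. Its +y part, 130 mm wide, is a chamber with hinged lid; its -y part, 110 mm wide, is a solid deck (top 90 mm up) with the winding key. A white angle-gauge disc, radius 55, 3 mm thick, stands on the +y side, centred on the hinge line
- key (a joint): turn of the winding key, rad: 0 unwound, 3.4 fully wound, against its stop (3.15 or more counts as wound); grows clockwise seen from above. The key stays where it is left; turning takes 0.09 N m of friction plus a spring that grows to 0.07 N m
- key_grip (a point): point on the key's upright axis, 28 mm above the deck, where to grip; box frame x -10, y -68, z 118 mm. Butterfly key: two round flat upright wings, 56 mm across, 9 thick, 14 to 42 mm above the deck, one red, one brass. Its x axis points along the red wing; grip across its y. Fully wound, the red wing points to the box's -x, at a red mark on the deck
- lid_angle (a joint): opening angle of the lid, rad: 0 shut, 1.2 fully open; a spring (0.25 N m when shut, plus 0.5 N m per rad) and its weight pull it shut: lifting at the bar takes about 3 to 6 N
- lid: the lid, a brown board 176 mm long from the hinge, 130 wide, 10 thick, with a white line on its +y edge and the steel bar on top; origin and axes as lid_hinge; its x axis points from the front edge to the hinge
- lid_hinge (a point): on the hinge line, mid-width of the lid: box frame x 85, y 55, z 90.5 mm (underside of the lid). The hinge line runs along the box's y axis at the far (+x) edge; the front edge rises as the lid opens.
- lid_bar (a point): steel bar handle fixed on the lid: round bar 12 mm thick, 80 long, parallel to the box's y axis, on two 10 mm posts 72 mm apart. Point at the bar's middle, axes those of the lid (and of the box when shut): 140 mm from the hinge along the lid's -x and 45 mm above it along lid z, 35 mm above the lid's top. The bar can turn between the pads, so the gripper may stay upright
- pointer (a joint): angle of the red pointer of the gauge, rad, 0.4 to 0.8 at the start, measured like lid_angle: the lid is at the mark when both values are equal. Stiff with friction; not to be moved
- pointer_tip (a point): middle of the flag at the end of the pointer: a red arm, 5 mm wide, 8 thick, along the +y side of the box, turning about an axis 5 mm above the lid's hinge line; the flag, 22 by 30 mm, is 135 mm from it. With the lid at the mark, arm and lid are parallel and about flush, and the point's x axis is parallel to the lid's
- tape_roll: bystander: orange ring of tape lying flat, 100 mm across, 48 mm high, beside the box; origin under its centre
- tag_tray: bystander: blue open tray, 100 by 70 by 30 mm, beside the box at its -y side; origin under its centre
- mug: bystander: blue mug, 80 mm across, 95 mm high, handle at its +y; origin under its centre
- scanner: bystander: black and grey hand scanner lying down, 155 mm long, 42 mm high; origin under its handle
- glue: bystander: white jar with a green cap, 50 mm across, 100 mm high; origin under its centre

How it is judged:
By the outcome, as a careful person would: the job done as asked, in the order asked, and still so for the second after the job is handed in, while the arm keeps its last pose, push and grip.
It also fails if it takes over 67 s, if anything falls off the work surface, if the arm or the gripper's body presses on something with over 40 N, if the wrist force passes 120 N, or if a joint passes its speed limit or range.

## Robot

A 6-joint arm with a two-finger parallel gripper is mounted at the origin on the work surface. World frame = base frame: x ahead of the robot, y to its left, z up, the work surface at z = 0. Lengths are in mm, angles in rad, forces in N, time in s.
With the tool pointing down it reaches from about 350 to 725 mm from the base axis. Payload 4.3 kg.
Tool frame: the origin (TCP) lies on the centre line of the jaws, within the pads' length; the fingertips stand 14 mm ahead of it and the grasp point (between the pads) lies 5 mm behind it; z points along the fingers, y is the line along which they close (so a half turn about z gives the same grasp; the last joint's range is limited). The gripper opens to 85 mm and grips with 20 to 120 N. Pads are 22 mm wide; open, the fingers measure 114 mm over their backs; the gripper's body (76 mm by 85 mm) begins 54 mm behind the grasp point. The pads swing forward as they close: fully open they stand 13 mm farther back than shut.
Start: joints at [1.013, 0.377, 0.081, 1.274, 0, 1.46], TCP at [248.978, 518.342, 215.829] pointing down, gripper open.
Joint ranges: [-2.72, 2.72], [-0.84, 1.66], [-1.02, 1.22], [-1.77, 2.12], [-1.37, 1.28], [-3.14, 3.14]. Speed limits (rad/s): [2.57, 2.57, 3.14, 3.14, 3.14, 3.14].

## Interface

Orientations are given as a unit quaternion [w, x, y, z].
In Python, from bench import bot, eyes gives the robot as it stands. The module is installed in compiled form; this text tells all that it offers.
- The arm moves only by the tool arm_command, never from a script. Its argument "commands" is a list that holds one entry, the list of rows, each a list of 7 numbers: the shift along the tool's x, y, z in cm, then the turn, a rotation vector about the tool's x, y, z in degrees, then the gripper's target within -1 to 1 (fully open at 1, half-way at 0, shut at -1). A call has 1 to 12 rows; each row shifts and turns the commanded pose from where the row before left it, along the tool's axes as they then stand; what a row does not reach is not made up. A row lasts 1/12 s, in which the tool goes at most 41.7 mm and 7.16 degrees, less where a joint would pass 70% of its speed; a pose out of reach is approached as far as the arm can. A call with a gripper value outside its range is refused whole. The fingers move at their own pace and stop on an object; "newtons" is the grip in N (left out, the last holds). Time passes only in rows, so rows that do not move let the fingers close. It gives the time, the measured TCP pose, the force, the opening and the grip force at its end, in the units of the state.
- bot.observe(): the state, without advancing time (a new reading comes with each control period).
- eyes.capture(name): name is "side" or "top"; returns the picture (400x640x3 uint8, red, green, blue); there is no depth.
- eyes.camera_info(name): a dict with "mtx" (3x3 intrinsics, pixels), "R" (3x3) and "t" (3): a world point X has camera coordinates R X + t. Camera axes: x right, y down, z forward; pixel columns grow to the right and rows downward; lengths in mm; the calibration is good to about 2 mm. A picture is of the moment at which its call begins. camera_info takes no time and is no camera call.
- bot.job_done(): hands the job in; it is judged then, once.
The state is a dict: "clock": time; "joints": joint angles; "qvel": joint speeds; "joint_torque": joint torques, N m; "eef_pos": TCP position; "eef_rot": TCP orientation; "contact_force": force on the tool from outside, world axes, zero at the start; "ft_torque": the same for the moment, N m; "grip_width": finger opening in mm; "grasp_force": force on a finger pad.
Only numpy, scipy, OpenCV 4.12 (cv2) and the standard library are available. Lean on these libraries where they do the work, as an engineer would, in place of code of your own. Each camera call takes 0.05 s, during which the arm holds its last target. There are 200 camera calls.

## Working session

There is one attempt and no reset: what is moved stays moved. The work goes in short steps, Python scripts to look and compute and a tool call to move; the robot and the scene stay as the last step left them, time stands still between calls to the robot, and variables do not carry over. Pictures are saved under pics/ and viewed, at most 10 in all, crops included, and the job is handed in when it is done.

Besides the shell and the picture viewer there is one more tool, called after ">>>" as name([rows], argument=value, ...), one row to a line, values as JSON. arm_command: Moves the arm, as the interface text tells. Its arguments: {"type":"object","properties":{"commands":{"type":"array"},"newtons":{"type":"number"}},"required":["commands"]}

```bash
mkdir -p pics
python3 - <<'E'
from bench import bot, eyes
import cv2
for n in("side","top"):
    cv2.imwrite(f"pics/{n}0.png",cv2.resize(eyes.capture(n)[:,:,::-1],(800,500),interpolation=cv2.INTER_CUBIC))
    c=eyes.camera_info(n);print(n,c["mtx"].round(1).tolist(),c["R"].round(3).tolist(),c["t"].round(1).tolist())
s=bot.observe();print({k:(v if not hasattr(v,'round') else v.round(3)) for k,v in s.items()})
E
```

```text
side [[462.1, 0.0, 314.4], [0.0, 462.1, 203.6], [0.0, 0.0, 1.0]] [[0.993, -0.114, -0.0], [-0.083, -0.723, -0.686], [0.078, 0.681, -0.728]] [-506.4, 101.7, 1640.1]
top [[405.7, 0.0, 321.7], [0.0, 405.7, 195.1], [0.0, 0.0, 1.0]] [[0.029, -1.0, 0.004], [-0.983, -0.029, -0.18], [0.18, 0.001, -0.984]] [-12.1, 546.5, 1382.6]
{'clock': 0.1, 'joints': array([ 1.013,  0.378,  0.08 ,  1.274, -0.   ,  1.46 ]), 'qvel': array([ 0.001, -0.001,  0.004,  0.001, -0.001,  0.   ]), 'joint_torque': array([ 1.0000e-03, -4.6469e+01,  2.7058e+01,  1.2000e-02, -0.0000e+00,
       -0.0000e+00]), 'eef_pos': array([248.627, 517.81 , 214.952]), 'eef_rot': array([-0.   ,  0.222,  0.975, -0.001]), 'contact_force': array([ 0.989,  0.673, -0.329]), 'ft_torque': array([0.001, 0.024, 0.034]), 'grasp_force': 0.0, 'grip_width': 85.27615470444283}
```

View pics/side0.png

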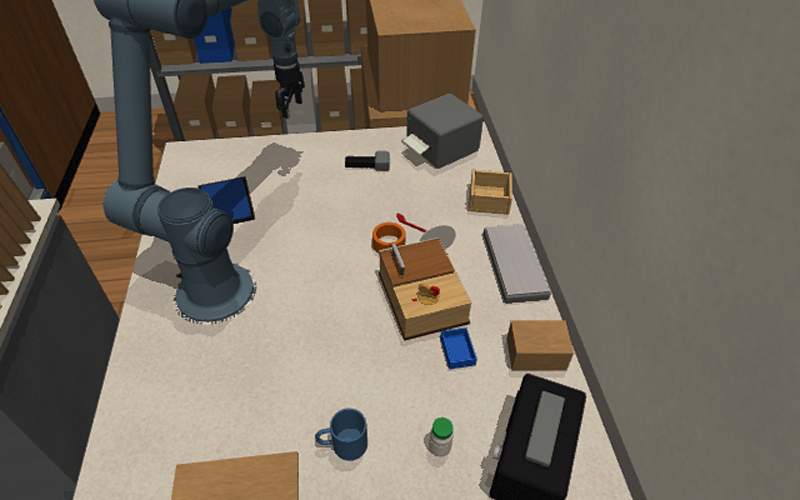

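View pics/top0.png

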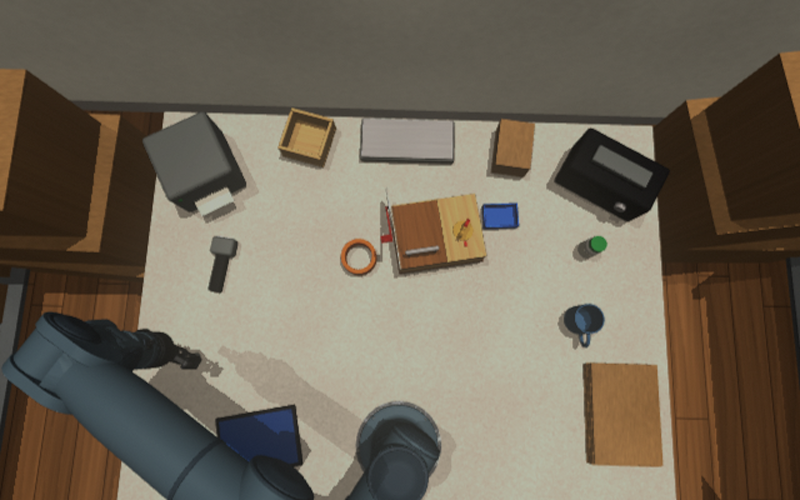

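Both views show the box centred near side (425,285) and top (437,232) on the 800-px pictures. The tape is at top (358,257), the tray is at (500,216) and the pointer flag is near (386,238). Next I'll zoom in.

Run:
```python
from bench import bot, eyes
import cv2,numpy as np
a=eyes.capture("side")[165:275,290:390,::-1]; b=eyes.capture("top")[145:225,295:395,::-1]
cv2.imwrite("pics/s1.png",cv2.resize(a,None,fx=5.4,fy=5.4,interpolation=cv2.INTER_CUBIC))
cv2.imwrite("pics/t1.png",cv2.resize(b,None,fx=7,fy=7,interpolation=cv2.INTER_CUBIC))
```

```text
(no output)
```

View pics/s1.png

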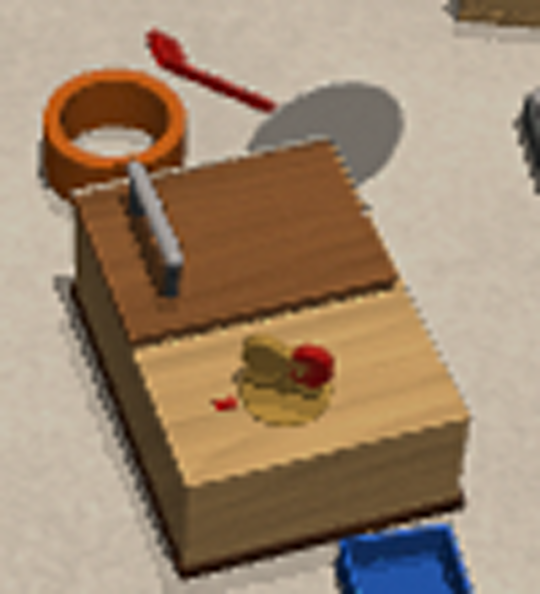

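View pics/t1.png

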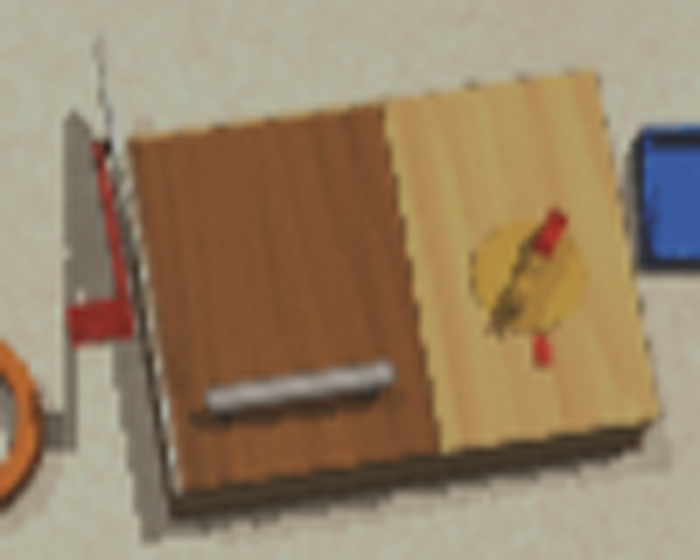

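```bash
cat > h.py <<'E'
import numpy as np
from bench import bot, eyes
from scipy.optimize import least_squares
from scipy.spatial.transform import Rotation as Ro
C={n:eyes.camera_info(n) for n in("side","top")}
def proj(n,X):
    c=C[n];q=(np.atleast_2d(X)@c["R"].T+c["t"])@c["mtx"].T;return q[:,:2]/q[:,2:]
def W(p,X):
    c,s=np.cos(p[2]),np.sin(p[2]);X=np.atleast_2d(X).astype(float)
    return X@np.array([[c,s,0],[-s,c,0],[0,0,1]])+[p[0],p[1],0]
E
python3 - <<'E'
from h import *
crop={"top":(7,295,145),"side":(5.4,290,165)}
def px(n,u):
    f,a,b=crop[n];return (np.array(u,float)+.5)/f-.5+[a,b]
P={"top":[((90,-120,90),(597,72)),((-90,-120,90),(658,425)),((-91,120,100.5),(178,492)),((85,120,100.5),(132,142)),((85,-10,100.5),(385,107)),((-91,-10,100.5),(440,452)),((-55,95,135.5),(207,400)),((-55,15,135.5),(393,374))],
"side":[((90,-120,90),(468,418)),((-90,-120,90),(185,487)),((-90,-120,0),(183,577)),((90,-120,0),(462,505)),((-91,120,100.5),(75,195)),((85,120,100.5),(333,141)),((-91,-10,100.5),(135,340)),((-55,95,141),(137,168)),((-55,15,141),(180,258))]}
F={"top":(100,322),"side":(168,50)};K={"top":((551,232),(510,305)),"side":((313,367),(267,360))}
def res(p,per=None):
    r=[]
    for n in P:
        o=p[7:9] if n=="top" else p[9:11]
        r+=[*(proj(n,W(p,[x for x,_ in P[n]]))+o-px(n,[u for _,u in P[n]])).ravel()]
        r+=[*(proj(n,W(p,(85-135*np.cos(p[3]),p[4],95.5+135*np.sin(p[3]))))[0]+o-px(n,F[n]))]
        for s,u in zip((1,-1),K[n]): r+=[*(proj(n,W(p,(-10+s*p[6]*np.cos(p[5]),-68+s*p[6]*np.sin(p[5]),118)))[0]+o-px(n,u))]
    return np.r_[r,p[7:]/1.0]
s=least_squares(res,[550,-60,.1,.6,135,-.6,15,0,0,0,0],loss="soft_l1",x_scale=[10,10,.1,.1,10,.1,5,1,1,1,1])
p=s.x;print(p.round(3));print(res(p).round(1).tolist())
np.save("p.npy",p)
print("key",W(p,(-10,-68,118)),"bar",W(p,(-55,55,135.5)),"red world deg",np.degrees(p[5]+p[2]))
o=bot.observe();R=Ro.from_quat(o["eef_rot"],scalar_first=True).as_matrix();print(R.round(3))
E
```

```text
[ 5.81082e+02 -9.37110e+01  1.75000e-01  6.93000e-01  1.45650e+02
 -5.82000e-01  1.68520e+01 -1.09000e-01  4.20000e-01  3.78000e-01
  3.15000e-01]
[0.2, -0.2, 0.5, -0.3, -0.4, 0.1, -1.2, -0.0, -0.1, -0.3, 0.2, 0.3, 1.4, 0.0, -1.3, 0.3, -0.4, 0.0, -0.1, 0.6, 1.8, -1.0, 0.9, 0.4, 0.2, 0.4, 0.2, 0.2, -0.6, 0.9, -0.2, -0.4, -0.3, -0.6, -0.7, 0.0, 0.3, -0.7, -0.7, -0.7, 0.5, 0.5, 0.6, 0.4, -1.0, -0.7, -0.1, 0.4, 0.4, 0.3]
key [[ 583.04209764 -162.41422193  118.        ]] bar [[517.36730675 -49.09687179 135.5       ]] red world deg -23.33362213923385
[[-0.901  0.433 -0.001]
 [ 0.433  0.901 -0.001]
 [ 0.    -0.001 -1.   ]]
```

The box is at about (581, −94) mm with a yaw of 10°, and the pointer reads about 0.69. The key still needs about 147° clockwise, which fits the wrist range. I'll move above the key.

>>> arm_command([
  [[0,0,-3.5,0,0,0,0.3],[0,0,-3.5,0,0,0,0.3],[-2.7,-2.1,0,0,0,-0.1,0.3],[-2.7,-2.1,0,0,0,-0.1,0.3],[-2.7,-2.1,0,0,0,-0.1,0.3],[-2.7,-2.1,0,0,0,-0.1,0.3],[-2.7,-2.1,0,0,0,-0.1,0.3],[-2.7,-2.1,0,0,0,-0.1,0.3],[-2.7,-2.1,0,0,0,-0.1,0.3],[-2.7,-2.1,0,0,0,-0.1,0.3],[-2.7,-2.1,0,0,0,-0.1,0.3],[-2.7,-2.1,0,0,0,-0.1,0.3]],
], newtons=40)

```text
clock: 1.2
eef_pos: [404.1, 211.7, 285.8]
eef_rot: [-0.0, 0.213, 0.977, 0.0]
contact_force: [0.1, 0.7, 0.3]
grip_width: 55.4
grasp_force: 0.0
```

>>> arm_command([
  [[-2.7,-2.1,0,0,0,-0.1,0.3],[-2.7,-2.1,0,0,0,-0.1,0.3],[-2.7,-2.1,0,0,0,-0.1,0.3],[-2.7,-2.1,0,0,0,-0.1,0.3],[-2.7,-2.1,0,0,0,-0.1,0.3],[-2.7,-2.1,0,0,0,-0.1,0.3],[-2.7,-2.1,0,0,0,-0.1,0.3],[-2.7,-2.1,0,0,0,-0.1,0.3],[-2.7,-2.1,0,0,0,-0.1,0.3],[-2.7,-2.1,0,0,0,-0.1,0.3],[0,0,0,0,0,0,0.3],[0,0,0,0,0,0,0.3]],
])

```text
clock: 2.2
eef_pos: [564.2, -90.4, 284.8]
eef_rot: [-0.001, 0.206, 0.978, 0.0]
contact_force: [-0.4, -0.6, -0.9]
grip_width: 55.6
grasp_force: 0.0
```

>>> arm_command([
  [[-1.55,-1.94,0,0,0,0,0.3],[-1.55,-1.94,0,0,0,0,0.3],[-1.55,-1.94,0,0,0,-0.5,0.3],[0,0,3.5,0,0,0,0.3],[0,0,3.5,0,0,0,0.3],[0,0,3.5,0,0,0,0.3],[0,0,0,0,0,0,0.3],[0,0,0,0,0,0,0.3]],
])

```text
clock: 2.87
eef_pos: [580.5, -158.7, 179.1]
eef_rot: [-0.003, 0.2, 0.98, 0.001]
contact_force: [0.0, -0.3, 0.5]
grip_width: 55.6
grasp_force: 0.0
```

Run:
```python
from bench import bot, eyes
import cv2,numpy as np
a=eyes.capture("side")[150:275,290:390,::-1]; b=eyes.capture("top")[145:225,295:395,::-1]
a=cv2.resize(a,None,fx=4.5,fy=4.5,interpolation=cv2.INTER_CUBIC);b=cv2.resize(b,None,fx=4,fy=4,interpolation=cv2.INTER_CUBIC)
m=np.zeros((563,800,3),np.uint8);m[:a.shape[0],:400]=a[:,25:425];m[:320,400:]=b
cv2.imwrite("pics/m2.png",m);print(bot.observe()["joints"])
from h import *
p=np.load("p.npy")
for n in C: print(n,proj(n,[bot.observe()["eef_pos"]]),proj(n,W(p,(-10,-68,118))))
```

```text
[-3.72813634e-01  4.47666441e-01  1.04508851e-01  1.22381648e+00
  2.45247785e-04  3.03426517e-02]
side [[344.0719967 217.4568949]] [[342.72783242 231.44130677]]
top [[373.28549268 177.50683923]] [[371.31055216 182.305436  ]]
```

View pics/m2.png

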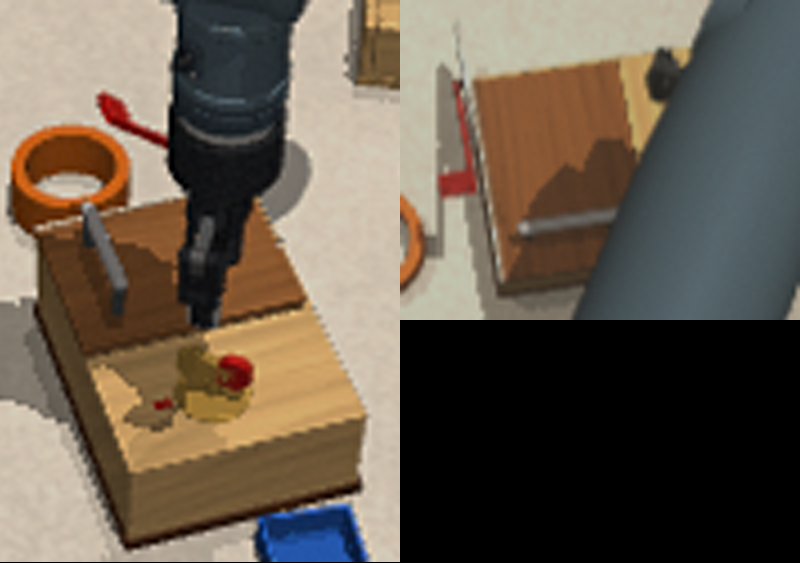

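The side view shows the key hub at about (213,368), matching its predicted place, with the fingers straight above it. Next: lower onto the key and grip.

>>> arm_command([
  [[-0.29,-0.18,1.5,0,0,0,0.3],[0,0,1.5,0,0,0,0.3],[0,0,1.2,0,0,0,0.3],[0,0,1.2,0,0,0,0.3],[0,0,1.0,0,0,0,0.3],[0,0,0,0,0,0,0.3],[0,0,0,0,0,0,-0.3],[0,0,0,0,0,0,-0.7],[0,0,0,0,0,0,-1],[0,0,0,0,0,0,-1],[0,0,0,0,0,0,-1],[0,0,0,0,0,0,-1]],
], newtons=40)

```text
clock: 3.97
eef_pos: [585.3, -163.7, 117.1]
eef_rot: [0.0, 0.201, 0.98, -0.0]
contact_force: [-0.4, -0.0, -1.1]
grip_width: -0.2
grasp_force: 0.0
```

```bash
cat > look.py <<'E'
from h import *
import cv2,sys
a=eyes.capture("side")[150:275,290:390,::-1]; b=eyes.capture("top")[145:225,295:395,::-1]
a=cv2.resize(a,None,fx=4.5,fy=4.5,interpolation=cv2.INTER_CUBIC);b=cv2.resize(b,None,fx=4,fy=4,interpolation=cv2.INTER_CUBIC)
m=np.zeros((563,800,3),np.uint8);m[:a.shape[0],:400]=a[:,25:425];m[:320,400:]=b
cv2.imwrite(sys.argv[1],m);o=bot.observe()
for k in("clock","joints","eef_pos","eef_rot","contact_force","ft_torque","grip_width"):print(k,np.round(o[k],3))
u=proj("side",[o["eef_pos"]])[0];print("tcp in crop",(u-[290,150]+.5)*4.5-[25,0])
E
python3 look.py pics/m3.png
```

```text
clock 4.067
joints [-0.377  0.486 -0.011  1.074  0.     0.027]
eef_pos [ 585.205 -163.675  116.909]
eef_rot [0.    0.201 0.98  0.   ]
contact_force [ 0.273 -0.176 -0.433]
ft_torque [ 0.003 -0.032 -0.041]
grip_width 0.178
tcp in crop [217.71713261 370.79298694]
```

View pics/m3.png

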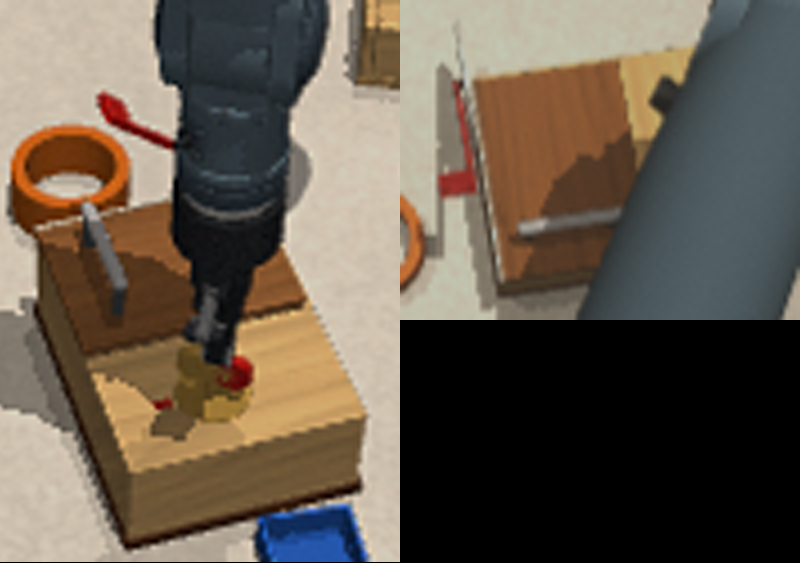

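The fingers shut at crop (222,362), overlapping the key, but gripped nothing. I'll check numerically where the real fingertip is relative to the wings.

Run:
```python
from h import *
import cv2
o=bot.observe();t=o["eef_pos"]
im=eyes.capture("side");hsv=cv2.cvtColor(im,cv2.COLOR_RGB2HSV)
print("cols 326..355")
for r in range(214,248):
    s=""
    for c in range(326,356):
        h,S,v=map(int,hsv[r,c]); s+= "#" if S<90 and v<110 else ("R" if (h<8 or h>170) and S>150 else ("b" if S>150 else ("." if v>150 else ",")))
    print(r,s)
p=np.load("p.npy");print("tip",proj("side",[t-[0,0,14]]),"key 104,118,132",proj("side",[W(p,(-10,-68,z))[0] for z in(90,104,118,132)]).round(1).tolist())
print("wing ends z118",proj("side",[W(p,(-10+s*28*np.cos(p[5]),-68+s*28*np.sin(p[5]),118))[0] for s in(1,-1)]).round(1).tolist())
```

```text
cols 326..355
214 bbbbbbbbbbbb,##########,,bbbbb
215 bbbbbbbbbbbb,###########,bbbbb
216 bbbbbbbbbbbb,b########,,bbbbbb
217 bbbbbbbbbbbb,,#########,bbbbbb
218 bbbbbbbbbbbbb##########,bbbbbb
219 bbbbbbbbbbbbb,#########,bbbbbb
220 bbbbbbbbbbbb#,#########bb,,,..
221 bbbbbbbbbbb,###########,,.....
222 bbbbbbbbbb,###########,.......
223 bbbbbbbbbb###########,........
224 bbbbbbbb,,##########b,........
225 bbbb,,,,,,,###########........
226 ,,,,,,,,,,,,,,########........
227 ,,,,,,,,,,bbbb########........
228 ,,,,,,,,,bbbbb########........
229 ,,,,,,,,,bbbbb#######RRR......
230 ,,,,,,,,,bbbbb,##,,##RRRR.....
231 ,,,,,,,,,bbbbbbbb,b#,RRRRR....
232 ,,,,,,,,,,bbbbbbbbbbbRRRRR....
233 ,,,,,,,,,,bbbbbbbbbbbRRRRb....
234 ,,,,,,,,,bbbbbbbbbRbRRRRRb....
235 ,,,,,,,,,bbbbbbbbbbRRRRRR.....
236 ,,,,,,,,bbbbbbbbbbbbbRRbb.....
237 .,,,,,,,,bbbbbbbbbbbbbbbb.....
238 ..,,,,b,bbbbbbbbbbbbbbbbb.....
239 ...bRRRR,bbbbbbbbbbbbbbbb.....
240 ....RRRb,bbbbbbbbbbbbbbb......
241 .....,,,,,bbbbbbbbbbbbbb......
242 ....,,,,,,,,bbbbbbbbbb........
243 ....,,,,,,,,,.bbbbbb..........
244 ...,,,,,,,,,,.................
245 ...,,,,,,,,,..................
246 ...,,,,,,,,...................
247 ........,,,...................
tip [[343.24059183 234.66363901]] key 104,118,132 [[342.3, 236.9], [342.5, 234.2], [342.7, 231.4], [342.9, 228.6]]
wing ends z118 [[351.2, 233.4], [334.3, 229.5]]
```

>>> arm_command([
  [[0,0,0.1,0,0,0,-1],[0,0,0.1,0,0,0,-1],[0,0,0.1,0,0,0,-1],[0,0,0,0,0,0,-1]],
])

```text
clock: 4.45
eef_pos: [585.6, -163.8, 115.4]
eef_rot: [0.001, 0.201, 0.98, -0.0]
contact_force: [-3.4, 0.8, 8.3]
grip_width: 0.1
grasp_force: 4.4
```

Run:
```python
from h import *
for dz in(0,14,-60):
    for s in (0,40,-40):
        X=np.array([248.6+.433*s,517.8+.901*s,215-dz]);print(dz,s,(proj("side",[X])[0]*1.25).round(1),(proj("top",[X])[0]*1.25).round(1))
import cv2
a=cv2.imread("pics/side0.png")[60:130,240:330];b=cv2.imread("pics/top0.png")[310:400,130:250]
a=cv2.resize(a,(540,420));b=cv2.resize(b,(560,420),interpolation=cv2.INTER_CUBIC)
m=np.zeros((420,800,3),np.uint8);m[:,:300]=a[:,120:420];m[:,300:]=b[:,60:]
cv2.imwrite("pics/z0.png",m)
```

```text
0 0 [293.8 117.3] [184.7 347.3]
0 40 [299.2 110.7] [170.5 339.5]
0 -40 [288.3 124. ] [199.  355.2]
14 0 [294.4 121. ] [187.1 347.2]
14 40 [299.7 114.4] [173.  339.5]
14 -40 [288.9 127.7] [201.2 355. ]
-60 0 [291.4 100.8] [173.7 347.9]
-60 40 [297.   94.4] [158.8 339.7]
-60 -40 [285.7 107.5] [188.7 356.1]
```

View pics/z0.png

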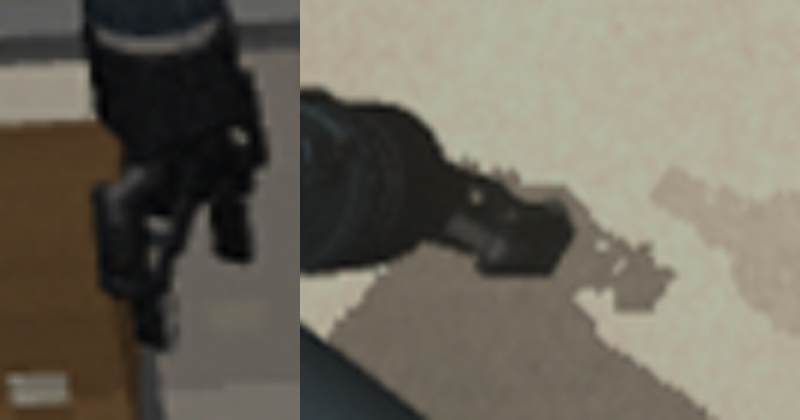

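The start picture also shows the fingertips about 17 mm higher than the reported pose implies: midpoint (292,111) against the predicted (294,117). That agrees with the touch at the key's waist. I'll back off, open and grip lower, watching the force.

>>> arm_command([
  [[0,0,-1.0,0,0,0,-1],[0,0,-1.0,0,0,0,-1],[0,0,-0.5,0,0,0,0.1],[0,0,0,0,0,0,0.1],[0,0,0,0,0,0,0.1],[0,0,0,0,0,0,0.1],[0,0,1.0,0,0,0,0.1],[0,0,1.0,0,0,0,0.1],[0,0,0.5,0,0,0,0.1],[0,0,0.4,0,0,0,0.1],[0,0,0.2,0,0,0,0.1],[0,0,0,0,0,0,0.1]],
])

```text
clock: 5.45
eef_pos: [584.5, -163.4, 106.8]
eef_rot: [-0.001, 0.201, 0.98, 0.0]
contact_force: [0.3, -0.5, 1.4]
grip_width: 46.7
grasp_force: 0.0
```

>>> arm_command([
  [[0,0,0.2,0,0,0,0.1],[0,0,0.2,0,0,0,0.1],[0,0,0,0,0,0,0.1]],
])

```text
clock: 5.7
eef_pos: [585.2, -163.6, 103.7]
eef_rot: [0.0, 0.201, 0.98, 0.0]
contact_force: [-0.5, -0.1, 0.2]
grip_width: 47.3
grasp_force: 0.0
```

>>> arm_command([
  [[0,0,0,0,0,0,-0.3],[0,0,0,0,0,0,-0.6],[0,0,0,0,0,0,-0.75],[0,0,0,0,0,0,-1],[0,0,0,0,0,0,-1],[0,0,0,0,0,0,-1]],
], newtons=40)

```text
clock: 6.2
eef_pos: [586.4, -161.2, 104.2]
eef_rot: [0.001, 0.2, 0.98, 0.003]
contact_force: [3.0, 6.6, 1.0]
grip_width: 8.1
grasp_force: 41.3
```

Gripped at about 9 mm width. Now wind the first part, clockwise, which is + about tool z.

>>> arm_command([
  [[0,0.15,0,0,0,0,-1],[0,0,0,0,0,4,-1],[0,0,0,0,0,4,-1],[0,0,0,0,0,4,-1],[0,0,0,0,0,4,-1],[0,0,0,0,0,4,-1],[0,0,0,0,0,0,-1]],
], newtons=70)

```text
clock: 6.78
eef_pos: [586.0, -161.8, 104.3]
eef_rot: [0.0, 0.368, 0.93, 0.0]
contact_force: [-0.2, 2.7, 3.6]
grip_width: 6.5
grasp_force: 71.9
```

```bash
cat > st.py <<'E'
from h import *
o=bot.observe();R=Ro.from_quat(o["eef_rot"],scalar_first=True).as_matrix()
for k in("clock","joints","eef_pos","contact_force","ft_torque","grip_width","grasp_force"):print(k,np.round(o[k],2))
print("xangle",np.degrees(np.arctan2(R[1,0],R[0,0])).round(1),"tilt",R[:2,2].round(3),"F tool",(R.T@o["contact_force"]).round(1))
E
python3 st.py
```

```text
clock 6.78
joints [-0.37  0.49 -0.03  1.04  0.    0.38]
eef_pos [ 586.   -161.84  104.35]
contact_force [-0.16  2.7   3.6 ]
ft_torque [ 0.46  0.11 -0.1 ]
grip_width 6.52
grasp_force 71.95
xangle 136.8 tilt [0.001 0.001] F tool [ 2.   1.9 -3.6]
```

>>> arm_command([
  [[0,0,0,0,0,4,-1],[0,0,0,0,0,4,-1],[0,0,0,0,0,4,-1],[0,0,0,0,0,4,-1],[0,0,0,0,0,4,-1],[0,0,0,0,0,4,-1],[0,0,0,0,0,4,-1],[0,0,0,0,0,4,-1],[0,0,0,0,0,4,-1],[0,0,0,0,0,4,-1],[0,0,0,0,0,0,-1]],
])

```text
clock: 7.7
eef_pos: [584.6, -162.5, 104.3]
eef_rot: [-0.0, 0.664, 0.748, -0.001]
contact_force: [-3.4, 0.7, 5.9]
grip_width: 6.8
grasp_force: 72.2
```

```bash
python3 st.py
cat > map.py <<'E'
from h import *
import cv2
hsv=cv2.cvtColor(eyes.capture("side"),cv2.COLOR_RGB2HSV)
for r in range(220,246):
    s=""
    for c in range(322,358):
        h,S,v=map(int,hsv[r,c]); s+= "#" if S<90 and v<110 else ("R" if (h<8 or h>170) and S>150 else ("b" if S>150 else ("." if v>150 else ",")))
    print(r,s)
E
python3 map.py
```

```text
clock 7.7
joints [-0.37  0.49 -0.03  1.05 -0.    1.08]
eef_pos [ 584.64 -162.49  104.33]
contact_force [-3.42  0.73  5.91]
ft_torque [ 0.16  0.76 -0.04]
grip_width 6.79
grasp_force 72.25
xangle 96.8 tilt [-0.002 -0.001] F tool [ 1.1 -3.3 -5.9]
220 bbbbb#########,,#####,b,############
221 bbbbb,#################,###########,
222 bbbbbbb,##########################,.
223 bbbbbbbb,############,,########b#,..
224 bbbbbbbbb,,######,###,,#####,.......
225 bbbbbbbb,,,##########,####,,........
226 bbbb,,,,,,,,#b#,######b####,........
227 ,,,,,,,,,,,,,,,,,##########,..,,,...
228 ,,,,,,,,,,,,,,,,######,####,,,,,,...
229 ,,,,,,,,,,,,,,,,,,####b####,,,,,,,..
230 ,,,,,,,,,,,,,,,,,#####b####,,,,,,,..
231 ,,,,,,,,,,,,,,,,,,###,R,##,,,,,,,,,.
232 ,,,,,,,,,,,,,,,bb,###RRR,#b,,,,,,,,.
233 ,,,,,,,,,,,,,,bbbbb##RRRR,bb,,,,,...
234 ,,,,,,,,,,,,,bbbbbb,,RRRRbbb,,,.....
235 ,,,,,,,,,,,,,bbbbbbbbRRRRbbbb,......
236 ,,,,,,,,,,,,bbbbbbbbbRRRRbbbb.......
237 ,,,,,,,,,,,,,bbbbbbbbRRRbbbbb.......
238 ,,,,,,,,,,b,,bbbbbbbbbRRbbbbb.......
239 ,...,,.bRRRR,bbbbbbbbbbbbbbbb.......
240 ........RRRb.bbbbbbbbbbbbbbb........
241 ..............,bbbbbbbbbbbbb........
242 ...............,bbbbbbbbbbb.........
243 ..................bbbbbb............
244 ....................................
245 ....................................
```

The map shows the red wing end-on at columns 343–346 and the key following the fingers. I'll keep winding.

>>> arm_command([
  [[0,0,0,0,0,4,-1],[0,0,0,0,0,4,-1],[0,0,0,0,0,4,-1],[0,0,0,0,0,4,-1],[0,0,0,0,0,4,-1],[0,0,0,0,0,4,-1],[0,0,0,0,0,4,-1],[0,0,0,0,0,4,-1],[0,0,0,0,0,4,-1],[0,0,0,0,0,4,-1],[0,0,0,0,0,0,-1]],
])

```text
clock: 8.67
eef_pos: [583.1, -162.1, 104.3]
eef_rot: [-0.001, 0.88, 0.476, -0.002]
contact_force: [-7.5, 1.4, 9.1]
grip_width: 6.3
grasp_force: 72.6
```

>>> arm_command([
  [[0,0,0,0,0,4,-1],[0,0,0,0,0,4,-1],[0,0,0,0,0,4,-1],[0,0,0,0,0,4,-1],[0,0,0,0,0,4,-1],[0,0,0,0,0,4,-1],[0,0,0,0,0,4,-1],[0,0,0,0,0,4,-1],[0,0,0,0,0,4,-1],[0,0,0,0,0,4,-1],[0,0,0,0,0,0,-1]],
])

```text
clock: 9.58
eef_pos: [582.2, -160.9, 104.3]
eef_rot: [-0.001, 0.989, 0.146, -0.003]
contact_force: [-10.2, 4.6, 11.4]
grip_width: 6.4
grasp_force: 73.0
```

```bash
python3 st.py;python3 map.py
```

```text
clock 9.58
joints [-0.37  0.49 -0.03  1.05 -0.    2.47]
eef_pos [ 582.19 -160.85  104.26]
contact_force [-10.23   4.6   11.41]
ft_torque [0.94 1.98 0.01]
grip_width 6.36
grasp_force 72.95
xangle 16.8 tilt [-0.006  0.002] F tool [ -8.5  -7.4 -11.3]
220 bbbbbbbbbbbbbbbb,##############,....
221 bbbbbbbbbbbbbbbb,##############.....
222 bbbbbbbbbbbbbbbb,###############,...
223 bbbbbbbbbbbbbbbb,#################,.
224 bbbbbbbbbbbb,,,,,#################,.
225 bbbbbbbb,,,,,,,,,#################,.
226 bbbb,,,,,,,,,,,,,#,###,###########,.
227 ,,,,,,,,,,,,,,,,,##############,,...
228 ,,,,,,,,,,,,,,,,##########,b#,......
229 ,,,,,,,,,,,,,,,,,R,#######,bb.......
230 ,,,,,,,,,,,,,,bRRR#######bbbb,......
231 ,,,,,,,,,,,,,,RRRR,######bbbb.......
232 ,,,,,,,,,,,,,RRRRR,####,#bbb........
233 ,,,,,,,,,,,,,RRRRR,####bbbbb........
234 ,,,,,,,,,,,,,bRRRRR,,bbbbbbb........
235 ..,,,,,,,,,,,bRRRRRRbbbbbbbbb.......
236 ....,,,,,,,,,bbRRRbbbbbbbbbbb.......
237 .....,,,,,,,,bbbbbbbbbbbbbbbb.......
238 ......,,,,b,,bbbbbbbbbbbbbbbb.......
239 .......bRRRR,bbbbbbbbbbbbbbbb.......
240 ........RRRb.,bbbbbbbbbbbbbb........
241 ..............bbbbbbbbbbbbbb........
242 ...............,bbbbbbbbbbb.........
243 .................,bbbbbb,...........
244 ..................,,,,,,,,..........
245 ...................,,,,,,,,.........
```

>>> arm_command([
  [[-0.15,-0.15,0,0,0,0,-1],[0,0,0,0,0,3,-1],[0,0,0,0,0,3,-1],[0,0,0,0,0,2,-1],[0,0,0,0,0,0,-1]],
])

```text
clock: 10.05
eef_pos: [582.1, -160.5, 104.3]
eef_rot: [-0.001, 0.997, 0.078, -0.001]
contact_force: [-5.4, 2.4, 8.7]
grip_width: 6.8
grasp_force: 72.8
```

```bash
python3 st.py
```

```text
clock 10.05
joints [-0.37  0.49 -0.04  1.05 -0.    2.61]
eef_pos [ 582.09 -160.54  104.31]
contact_force [-5.42  2.44  8.66]
ft_torque [0.62 1.18 0.69]
grip_width 6.76
grasp_force 72.85
xangle 9.0 tilt [-0.003  0.001] F tool [-5.  -3.3 -8.6]
```

The torque jumped to 0.69 N m at xangle 9°, right where the stop should be, so the key is fully wound. I'll release, rise and check.

>>> arm_command([
  [[0,0,0,0,0,0,-0.5],[0,0,0,0,0,0,-0.1],[0,0,0,0,0,0,0],[0,0,0,0,0,0,0],[0,0,-1.5,0,0,0,0],[0,0,-3,0,0,0,0],[0,0,-3.5,0,0,0,0],[0,0,-3.5,0,0,-3,0],[0,0,0,0,0,-7,0],[0,0,0,0,0,-7,0],[0,0,0,0,0,-7,0],[0,0,0,0,0,-7,0]],
])

```text
clock: 11.05
eef_pos: [584.3, -161.6, 219.1]
eef_rot: [0.0, 0.939, 0.344, 0.0]
contact_force: [-0.4, 0.9, 0.9]
grip_width: 42.9
grasp_force: 0.0
```

```bash
python3 st.py;python3 map.py
```

```text
clock 11.05
joints [-0.37  0.44  0.19  1.31 -0.    2.07]
eef_pos [ 584.29 -161.63  219.08]
contact_force [-0.41  0.91  0.89]
ft_torque [0.01 0.   0.02]
grip_width 42.93
grasp_force 0.0
xangle 40.2 tilt [ 0.001 -0.001] F tool [ 0.3 -1.  -0.9]
220 bbbbbbbbbbbbbbbbbbbbbbbbbbbbb,,,....
221 bbbbbbbbbbbbbbbbbbbbbbbbb,,,,.......
222 bbbbbbbbbbbbbbbbbbbbb,,,............
223 bbbbbbbbbbbbbbbb,,,,................
224 bbbbbbbbbbbb,,,,,,,.................
225 bbbbbbbb,,,,,,,,,,,.................
226 bbb,,,,,,,,,,,,,,,,.................
227 ,,,,,,,,,,,,,,,,,,,.....bbbb........
228 ,,,,,,,,,,,,,,,,,,,,...bbbbbb.......
229 ,,,,,,,,,,,,,,,bRRRRbbbbbbbbb.......
230 ,,,,,,,,,,,,,bRRRRRRRbbbbbbbbb......
231 ,,,,,,,,,,,,,RRRRRRRbbbbbbbbbb......
232 ,,,,,,,,,,,,,RRRRRbbbbbbbbbbb.......
233 ,,,,,,,,,,,,,RRRRRbbbbbbbbbb........
234 ..,,,,,,,,,,,bRRRRbbbbbbbbbb........
235 .....,,,,,,,,bRRRRRbbbbbbbbbb.......
236 ............bbbRbbbbbbbbbbbbb.......
237 ...........,,bbbbbbbbbbbbbbbb.......
238 ..........bb,bbbbbbbbbbbbbbbb.......
239 .......bRRRR.bbbbbbbbbbbbbbbb.......
240 ........RRRb.bbbbbbbbbbbbbbb........
241 ..............bbbbbbbbbbbbbb........
242 ...............,bbbbbbbbbbb.........
243 .................,bbbbbb............
244 ....................................
245 ....................................
```

The map shows the red wing at column 338 and brass at 348, lying along the box's x towards the red mark. The key is wound. Next, turn and go above the bar.

>>> arm_command([
  [[0,0,0,0,0,-7,0.2],[0,0,0,0,0,-7,0.2],[0,0,0,0,0,-7,0.2],[0,0,0,0,0,-7,0.2],[0,0,0,0,0,-7,0.2],[0,0,0,0,0,-7,0.2],[0,0,0,0,0,-7,0.2],[0,0,0,0,0,-7,0.2],[0,0,0,0,0,-3.8,0.2]],
])

```text
clock: 11.85
eef_pos: [584.0, -161.4, 218.6]
eef_rot: [0.0, 0.644, 0.765, -0.0]
contact_force: [0.4, 0.8, 0.3]
grip_width: 51.2
grasp_force: 0.0
```

>>> arm_command([
  [[2.5,-0.9,0,0,0,0,0.2],[2.5,-0.9,0,0,0,0,0.2],[2.5,-0.9,0,0,0,0,0.2],[2.5,-0.9,0,0,0,0,0.2],[2.2,-1.0,0,0,0,0,0.2],[0,0,2,0,0,0,0.2],[0,0,2,0,0,0,0.2],[0,0,0,0,0,0,0.2],[0,0,0,0,0,0,0.2]],
])

```text
clock: 12.6
eef_pos: [517.1, -48.5, 178.1]
eef_rot: [-0.001, 0.646, 0.764, -0.001]
contact_force: [0.7, -0.3, 1.0]
grip_width: 51.7
grasp_force: 0.0
```

```bash
python3 st.py; python3 look.py pics/m4.png
```

```text
clock 12.6
joints [-0.22  0.28 -0.15  1.14 -0.    1.19]
eef_pos [517.09 -48.5  178.12]
contact_force [ 0.69 -0.32  1.04]
ft_torque [ 0.01  0.   -0.  ]
grip_width 51.7
grasp_force 0.0
xangle 99.6 tilt [-0.003  0.001] F tool [-0.4  0.6 -1. ]
clock 12.7
joints [-0.216  0.28  -0.15   1.139  0.     1.188]
eef_pos [518.773 -49.067 179.719]
eef_rot [0.001 0.646 0.764 0.   ]
contact_force [-0.695 -0.121 -0.086]
ft_torque [-0.045  0.016 -0.012]
grip_width 51.146
tcp in crop [106.91931372 203.38732344]
```

View pics/m4.png

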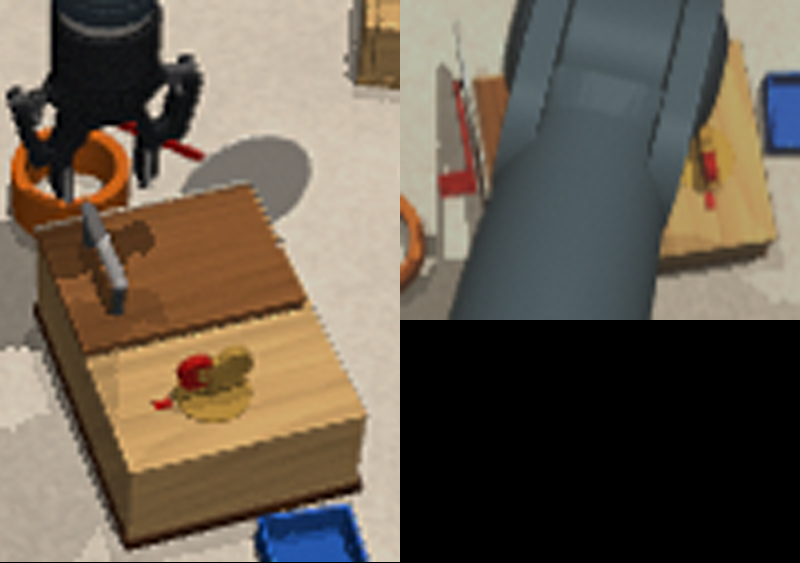

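The fingertips at (65,198) and (148,185) straddle the bar, whose middle is at (105,255). In the top view the red wing at (709,165) points at the mark (709,200). I'll lower and grip the bar.

>>> arm_command([
  [[0,0,2,0,0,0,0.2],[0,0,2,0,0,0,0.2],[0,0,1.2,0,0,0,0.2],[0,0,0.6,0,0,0,0.2],[0,0,0.4,0,0,0,0.2],[0,0,0,0,0,0,-0.4],[0,0,0,0,0,0,-0.8],[0,0,0,0,0,0,-1],[0,0,0,0,0,0,-1],[0,0,0,0,0,0,-1],[0,0,0,0,0,0,-1]],
], newtons=40)

```text
clock: 13.62
eef_pos: [518.1, -49.1, 118.0]
eef_rot: [0.001, 0.645, 0.764, -0.0]
contact_force: [-3.6, -0.5, 5.4]
grip_width: 9.7
grasp_force: 39.4
```

```bash
python3 st.py
```

```text
clock 13.62
joints [-0.22  0.32 -0.26  0.99 -0.    1.19]
eef_pos [518.07 -49.13 117.99]
contact_force [-3.61 -0.45  5.39]
ft_torque [-0.21  0.71  0.14]
grip_width 9.67
grasp_force 39.37
xangle 99.6 tilt [ 0.001 -0.001] F tool [ 0.2 -3.6 -5.4]
```

The width of 9.7 mm on a 12 mm bar, with an upward push, suggests the grip is above its centre. I'll regrip 6 mm lower.

>>> arm_command([
  [[0,0,0,0,0,0,-0.4],[0,0,0,0,0,0,0],[0,0,0,0,0,0,0],[0,0,0.4,0,0,0,0],[0,0,0.3,0,0,0,0],[0,0,0,0,0,0,-0.4],[0,0,0,0,0,0,-0.8],[0,0,0,0,0,0,-1],[0,0,0,0,0,0,-1],[0,0,0,0,0,0,-1]],
], newtons=40)

```text
clock: 14.45
eef_pos: [517.9, -48.6, 109.6]
eef_rot: [-0.0, 0.645, 0.764, -0.0]
contact_force: [0.7, 0.3, -1.4]
grip_width: 10.2
grasp_force: 38.9
```

```bash
python3 st.py
```

```text
clock 14.45
joints [-0.22  0.33 -0.28  0.97  0.    1.19]
eef_pos [517.88 -48.6  109.62]
contact_force [ 0.74  0.33 -1.4 ]
ft_torque [0.01 0.04 0.13]
grip_width 10.22
grasp_force 38.93
xangle 99.7 tilt [-0.  0.] F tool [0.2 0.8 1.4]
```

Grip balanced. Now lift along the lid's arc, first to 0.30 rad.

>>> arm_command([
  [[0,0.15,-0.42,0,0,0,-1],[0,0.15,-0.41,0,0,0,-1],[0,0.17,-0.41,0,0,0,-1],[0,0.17,-0.4,0,0,0,-1],[0,0.2,-0.4,0,0,0,-1],[0,0.2,-0.39,0,0,0,-1],[0,0.22,-0.38,0,0,0,-1],[0,0.22,-0.38,0,0,0,-1],[0,0.24,-0.37,0,0,0,-1],[0,0.24,-0.37,0,0,0,-1],[0,0,0,0,0,0,-1]],
], newtons=55)

```text
clock: 15.37
eef_pos: [536.5, -45.1, 149.6]
eef_rot: [-0.001, 0.645, 0.764, -0.001]
contact_force: [-5.9, -0.2, -4.6]
grip_width: 9.9
grasp_force: 53.7
```

```bash
python3 st.py
```

```text
clock 15.37
joints [-0.2   0.33 -0.16  1.08 -0.    1.2 ]
eef_pos [536.54 -45.14 149.61]
contact_force [-5.87 -0.17 -4.56]
ft_torque [-0.02  1.42  0.14]
grip_width 9.86
grasp_force 53.73
xangle 99.7 tilt [-0.002  0.   ] F tool [ 0.8 -5.8  4.6]
```

>>> arm_command([
  [[0,0.26,-0.35,0,0,0,-1],[0,0.26,-0.35,0,0,0,-1],[0,0.28,-0.34,0,0,0,-1],[0,0.28,-0.34,0,0,0,-1],[0,0.3,-0.32,0,0,0,-1],[0,0.3,-0.32,0,0,0,-1],[0,0.32,-0.3,0,0,0,-1],[0,0.32,-0.3,0,0,0,-1],[0,0.34,-0.28,0,0,0,-1],[0,0.34,-0.28,0,0,0,-1],[0,0,0,0,0,0,-1]],
])

```text
clock: 16.28
eef_pos: [564.5, -40.0, 182.0]
eef_rot: [-0.002, 0.645, 0.764, -0.001]
contact_force: [-11.7, 0.0, 4.4]
grip_width: 9.6
grasp_force: 53.7
```

```bash
python3 st.py
```

```text
clock 16.28
joints [-0.18  0.37 -0.01  1.19 -0.    1.22]
eef_pos [564.51 -40.04 181.97]
contact_force [-11.69   0.02   4.39]
ft_torque [0.04 2.53 0.13]
grip_width 9.62
grasp_force 53.73
xangle 99.6 tilt [-0.005  0.   ] F tool [  2.  -11.5  -4.3]
```

>>> arm_command([
  [[0,-0.15,0,0,0,0,-1],[0,-0.05,0,0,0,0,-1],[0,0,0,0,0,0,-1]],
])

```text
clock: 16.53
eef_pos: [563.9, -40.1, 181.5]
eef_rot: [-0.001, 0.645, 0.764, -0.0]
contact_force: [-6.4, 1.3, -0.9]
grip_width: 9.7
grasp_force: 53.9
```

```bash
python3 st.py
python3 - <<'E'
from h import *
import cv2
s=eyes.capture("side")[155:225,290:370,::-1];t=eyes.capture("top")[140:225,295:345,::-1]
s=cv2.resize(s,None,fx=6,fy=6,interpolation=cv2.INTER_CUBIC);t=cv2.resize(t,None,fx=6,fy=6,interpolation=cv2.INTER_CUBIC)
m=np.zeros((510,790,3),np.uint8);m[:420,:480]=s;m[:510,490:790]=t;cv2.imwrite("pics/m5.png",m)
p=np.load("p.npy")
def L(a,x,y,z):return W(p,(85-x*np.cos(a)+z*np.sin(a),y,90.5+x*np.sin(a)+z*np.cos(a)))[0]
for a in(.54,.6,.66,.72):
    X=[L(a,176,120,10),L(a,176,120,0),L(a,0,120,10),L(a,176,-10,10)]
    print(a,"side",((proj("side",X)-[290,155]+.5)*6).round(0).tolist(),"top",((proj("top",X)-[295,140]+.5)*6+[490,0]).round(0).tolist())
for a in(.65,.69,.73):
    X=[W(p,(85-135*np.cos(a),p[4],95.5+135*np.sin(a)))[0]]
    print("flag",a,((proj("side",X)-[290,155]+.5)*6).round(0).tolist(),((proj("top",X)-[295,140]+.5)*6+[490,0]).round(0).tolist())
E
```

```text
clock 16.53
joints [-0.18  0.37 -0.02  1.18  0.    1.22]
eef_pos [563.9  -40.12 181.52]
contact_force [-6.41  1.3  -0.93]
ft_torque [0.23 1.36 0.2 ]
grip_width 9.67
grasp_force 53.9
xangle 99.7 tilt [-0.002  0.001] F tool [ 2.4 -6.1  0.9]
0.54 side [[130.0, 152.0], [121.0, 164.0], [375.0, 212.0], [199.0, 315.0]] top [[633.0, 371.0], [634.0, 384.0], [596.0, 141.0], [876.0, 337.0]]
0.6 side [[140.0, 138.0], [131.0, 151.0], [375.0, 212.0], [210.0, 301.0]] top [[631.0, 357.0], [633.0, 370.0], [596.0, 141.0], [875.0, 322.0]]
0.66 side [[152.0, 125.0], [141.0, 138.0], [376.0, 212.0], [223.0, 288.0]] top [[629.0, 342.0], [631.0, 356.0], [596.0, 140.0], [875.0, 307.0]]
0.72 side [[164.0, 112.0], [153.0, 125.0], [377.0, 212.0], [236.0, 275.0]] top [[627.0, 326.0], [629.0, 341.0], [596.0, 140.0], [874.0, 291.0]]
flag 0.65 [[182.0, 124.0]] [[575.0, 312.0]]
flag 0.69 [[187.0, 118.0]] [[574.0, 305.0]]
flag 0.73 [[193.0, 111.0]] [[573.0, 297.0]]
```

View pics/m5.png

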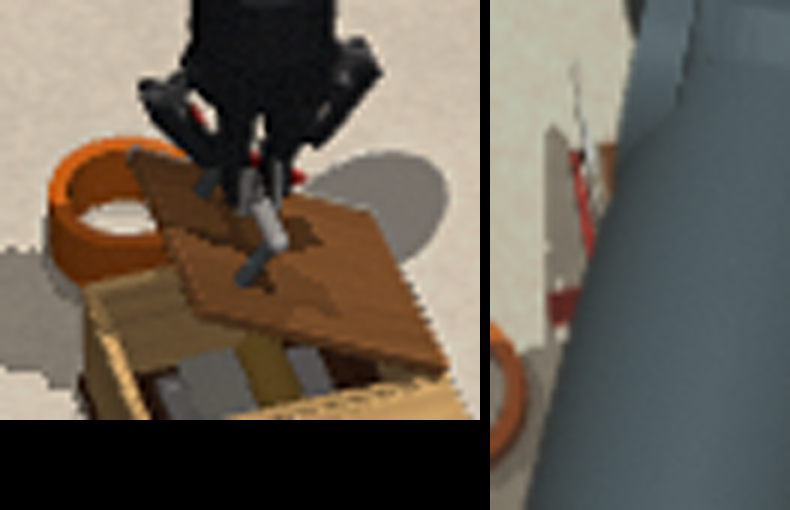

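The lid's front corners at side-crop (130,150) and (200,316) put it at about 0.55 rad. I'll refine the pointer angle from the red pixels in the first unobstructed crops.

Run:
```python
from h import *
import cv2
p=np.load("p.npy")
crop={"top":("pics/t1.png",7,295,145),"side":("pics/s1.png",5.4,290,165)}
D={}
for n,(f,sc,a,b) in crop.items():
    h=cv2.cvtColor(cv2.imread(f),cv2.COLOR_BGR2HSV);m=(((h[...,0]<6)|(h[...,0]>172))&(h[...,1]>150)&(h[...,2]>60)).astype(np.uint8)
    k,l,st,ce=cv2.connectedComponentsWithStats(m)
    ok=[i for i in range(1,k) if st[i,4]>150 and ((n=="top" and ce[i][0]<200) or (n=="side" and ce[i][1]<150 and ce[i][0]>140))]
    print(n,[(st[i].tolist(),ce[i].round(0).tolist()) for i in ok])
    y,x=np.nonzero(np.isin(l,ok));U=np.c_[x,y]
    fl=(y>300) if n=="top" else (x<186)
    toP=lambda u:(u+.5)/sc-.5+[a,b]
    box=lambda u:(u.min(0)+u.max(0))/2.
    D[n]=(toP(U[fl].mean(0)),toP(U[~fl].astype(float))[::10])
    print(n,"flag centroid",U[fl].mean(0).round(1))
def res(q):
    a,yf,ya=q;r=[]
    for n in D:
        o=p[7:9] if n=="top" else p[9:11]
        P=lambda r_,y:proj(n,W(p,[(85-r_*np.cos(a),y,95.5+r_*np.sin(a))]))[0]+o
        r+=[*(P(135,yf)-D[n][0])]
        A,B=P(20,ya),P(115,ya);t=(B-A)/np.linalg.norm(B-A);v=D[n][1]-A
        d=v[:,0]*t[1]-v[:,1]*t[0];r+=[2*d.mean()]
    return r
s=least_squares(res,[.69,140,127]);print(s.x.round(3),np.round(s.fun,2))
```

```text
top [([69, 149, 63, 193, 3019], [105.0, 292.0])]
top flag centroid [100.8 320.4]
side [([148, 31, 125, 80, 1918], [197.0, 71.0])]
side flag centroid [167.  53.]
[  0.689 144.791 132.359] [-0.26  0.33  0.01  0.65  0.2  -0.02]
```

Pointer at 0.689. Next, lift the remaining 0.14 rad with a firmer grip.

>>> arm_command([
  [[0,0,0,0,0,0,-1],[0,0.25,-0.22,0,0,0,-1],[0,0.25,-0.22,0,0,0,-1],[0,0.25,-0.22,0,0,0,-1],[0,0.25,-0.21,0,0,0,-1],[0,0.25,-0.21,0,0,0,-1],[0,0.25,-0.2,0,0,0,-1],[0,0,0,0,0,0,-1],[0,0,0,0,0,0,-1]],
], newtons=80)

```text
clock: 17.38
eef_pos: [579.5, -37.2, 193.7]
eef_rot: [-0.001, 0.645, 0.764, 0.001]
contact_force: [-4.6, 3.2, -4.1]
grip_width: 8.2
grasp_force: 78.6
```

```bash
python3 st.py
cat > lid.py <<'E'
from h import *
import cv2
# register lid's near (-y) and front edges: sample brightness/hue profile across the predicted edges for a range of angles
p=np.load("p.npy");o=p[9:11]
im=cv2.GaussianBlur(eyes.capture("side"),(3,3),0).astype(np.float32)
cv2.imwrite("pics/now.png",im[:,:,::-1])
def L(a,x,y,z):
    x=np.asarray(x,float)+0*np.asarray(y);y=np.asarray(y)+0*x
    return W(p,np.c_[85-x*np.cos(a)+z*np.sin(a),y,90.5+x*np.sin(a)+z*np.cos(a)])
def val(X):
    u=(proj("side",X)+o).astype(np.float32);return cv2.remap(im,u[:,:1],u[:,1:],cv2.INTER_LINEAR)[:,0]
A=np.arange(.45,.85,.005);out=[]
ys=np.linspace(0,112,40);xs=np.linspace(40,170,40)
for a in A:
    # front top edge: colour inside minus outside, near edge likewise (top edge in image plane)
    f=np.median(np.abs(val(L(a,171,ys,10))-val(L(a,186,ys,5))).sum(1))
    g=np.median(np.abs(val(L(a,xs,-5,10))-val(L(a,xs,-16,2))).sum(1))
    out.append((f,g))
out=np.array(out)
for k,n in enumerate(("front","near")):
    top=np.argsort(out[:,k])[-6:];print(n,A[top].round(3),out[top,k].round(0))
E
python3 lid.py
```

```text
clock 17.38
joints [-0.17  0.4   0.05  1.23  0.    1.23]
eef_pos [579.54 -37.18 193.72]
contact_force [-4.62  3.21 -4.11]
ft_torque [0.54 0.99 0.18]
grip_width 8.22
grasp_force 78.59
xangle 99.7 tilt [-0.001  0.002] F tool [ 3.9 -4.   4.1]
front [0.695 0.645 0.675 0.68  0.69  0.685] [41. 42. 42. 45. 46. 48.]
near [0.775 0.78  0.655 0.67  0.66  0.665] [64. 64. 65. 65. 66. 66.][ WARN:0@0.409] global loadsave.cpp:1063 imwrite_ Unsupported depth image for selected encoder is fallbacked to CV_8U.
```

Run:
```python
from h import *
import cv2
p=np.load("p.npy");o=p[9:11]
raw=cv2.imread("pics/now.png")[155:215,295:370];k=5.3
s=cv2.resize(raw,None,fx=k,fy=k,interpolation=cv2.INTER_CUBIC);t=s.copy()
def L(a,x,y,z):return W(p,(85-x*np.cos(a)+z*np.sin(a),y,90.5+x*np.sin(a)+z*np.cos(a)))[0]
for a,c in((.65,(0,255,255)),(.689,(0,255,0)),(.73,(255,0,255))):
    q=((proj("side",[L(a,0,120,10),L(a,176,120,10),L(a,176,-10,10),L(a,0,-10,10)])+o-[295,155]+.5)*k).round().astype(int)
    print(a,q.tolist());cv2.polylines(t,[q],False,c,1)
cv2.imwrite("pics/m6.png",np.hstack([s,t]));print(s.shape)
```

```text
0.65 [[308, 189], [108, 114], [170, 258], [377, 327]]
0.689 [[308, 189], [115, 107], [178, 251], [377, 327]]
0.73 [[308, 189], [123, 99], [186, 243], [378, 328]]
(318, 398, 3)
```

View pics/m6.png

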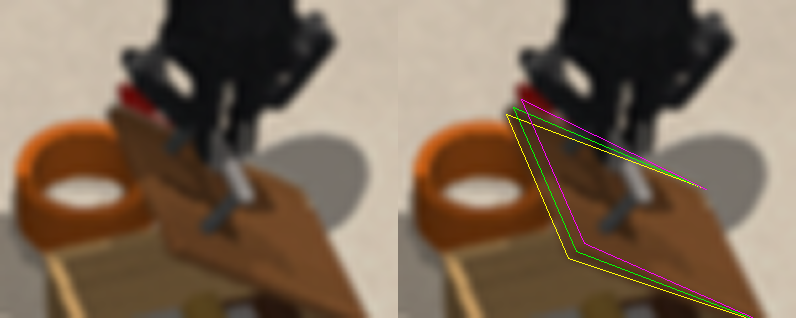

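The lid outline's far corner at left-panel (109,108) and near corner at (168,250) lie close to the 0.65–0.69 model lines. One last numeric profile across the clean edges will settle it.

Run:
```python
from h import *
import cv2
p=np.load("p.npy");o=p[9:11]
im=eyes.capture("side").astype(np.float32)
def L(a,x,y,z):return W(p,np.c_[85-x*np.cos(a)+z*np.sin(a),y,90.5+x*np.sin(a)+z*np.cos(a)])
def val(U):U=U.astype(np.float32);return cv2.remap(im,U[:,:1],U[:,1:],cv2.INTER_CUBIC)[:,0]
def prof(name,x,y,d):  # average colour at pixel offsets along d from the edge z=10 at a=.689
    u=proj("side",L(.689,x,y,10))+o
    print(name)
    for k in np.arange(-4,4.1,.5): print("%5.1f"%k,np.median(val(u+k*np.array(d)),0).round(0).tolist(),end=" | ")
    da=(proj("side",L(.729,x,y,10))-proj("side",L(.689,x,y,10))).mean(0)@d;print("\n px per .04rad",da.round(2),"10mm thickness",((proj("side",L(.689,x,y,0))-proj("side",L(.689,x,y,10))).mean(0)@d).round(2))
n=40
# outward normals in image
f=np.array([-144,63.])/157; g=np.array([-76,199.])/213; h=np.array([82,-193.])/210
prof("front y5..90",np.full(n,176.),np.linspace(5,90,n),f)
prof("near x120..170",np.linspace(120,170,n),np.full(n,-10.),g)
prof("near x10..60",np.linspace(10,60,n),np.full(n,-10.),g)
prof("far x160..174",np.linspace(160,174,n),np.full(n,120.),h)
prof("far x10..40",np.linspace(10,40,n),np.full(n,120.),h)
```

```text
front y5..90
 -4.0 [77.0, 49.0, 27.0] |  -3.5 [77.0, 49.0, 26.0] |  -3.0 [77.0, 49.0, 26.0] |  -2.5 [78.0, 50.0, 27.0] |  -2.0 [92.0, 57.0, 31.0] |  -1.5 [94.0, 59.0, 31.0] |  -1.0 [97.0, 60.0, 32.0] |  -0.5 [100.0, 62.0, 34.0] |   0.0 [96.0, 60.0, 31.0] |   0.5 [88.0, 53.0, 29.0] |   1.0 [87.0, 53.0, 29.0] |   1.5 [80.0, 49.0, 26.0] |   2.0 [81.0, 44.0, 18.0] |   2.5 [86.0, 42.0, 10.0] |   3.0 [92.0, 44.0, 10.0] |   3.5 [95.0, 45.0, 10.0] |   4.0 [95.0, 45.0, 10.0] | 
 px per .04rad -1.92 10mm thickness 2.58
near x120..170
 -4.0 [95.0, 60.0, 32.0] |  -3.5 [96.0, 61.0, 33.0] |  -3.0 [98.0, 62.0, 33.0] |  -2.5 [98.0, 62.0, 34.0] |  -2.0 [96.0, 61.0, 33.0] |  -1.5 [97.0, 61.0, 33.0] |  -1.0 [97.0, 61.0, 32.0] |  -0.5 [88.0, 55.0, 29.0] |   0.0 [76.0, 48.0, 25.0] |   0.5 [70.0, 43.0, 22.0] |   1.0 [71.0, 45.0, 23.0] |   1.5 [78.0, 55.0, 33.0] |   2.0 [91.0, 69.0, 44.0] |   2.5 [100.0, 79.0, 50.0] |   3.0 [101.0, 80.0, 50.0] |   3.5 [100.0, 79.0, 50.0] |   4.0 [99.0, 78.0, 49.0] | 
 px per .04rad -1.53 10mm thickness 2.63
near x10..60
 -4.0 [113.0, 73.0, 40.0] |  -3.5 [111.0, 71.0, 38.0]
[... 815 characters left out ...]
3.0] |   2.5 [99.0, 9.0, 6.0] |   3.0 [101.0, 11.0, 9.0] |   3.5 [96.0, 13.0, 10.0] |   4.0 [89.0, 15.0, 12.0] | 
 px per .04rad 1.74 10mm thickness -2.6
far x10..40
 -4.0 [114.0, 72.0, 38.0] |  -3.5 [116.0, 71.0, 39.0] |  -3.0 [115.0, 72.0, 39.0] |  -2.5 [113.0, 71.0, 38.0] |  -2.0 [110.0, 69.0, 35.0] |  -1.5 [110.0, 68.0, 34.0] |  -1.0 [110.0, 69.0, 38.0] |  -0.5 [115.0, 85.0, 58.0] |   0.0 [125.0, 108.0, 90.0] |   0.5 [129.0, 124.0, 113.0] |   1.0 [124.0, 120.0, 113.0] |   1.5 [119.0, 115.0, 108.0] |   2.0 [119.0, 114.0, 107.0] |   2.5 [120.0, 114.0, 106.0] |   3.0 [120.0, 114.0, 106.0] |   3.5 [119.0, 114.0, 106.0] |   4.0 [120.0, 114.0, 106.0] | 
 px per .04rad 0.25 10mm thickness -2.46
```

Both lid edges agree on about 0.69 rad, which matches the pointer at 0.689. I'll hold for a second to check that nothing creeps.

```bash
python3 -c "
from h import *;np.save('b.npy',eyes.capture('side'))"
```

>>> arm_command([
  [[0,0,0,0,0,0,-1],[0,0,0,0,0,0,-1],[0,0,0,0,0,0,-1],[0,0,0,0,0,0,-1],[0,0,0,0,0,0,-1],[0,0,0,0,0,0,-1],[0,0,0,0,0,0,-1],[0,0,0,0,0,0,-1],[0,0,0,0,0,0,-1],[0,0,0,0,0,0,-1],[0,0,0,0,0,0,-1],[0,0,0,0,0,0,-1]],
])

```text
clock: 18.53
eef_pos: [579.5, -37.2, 193.8]
eef_rot: [-0.001, 0.645, 0.764, 0.001]
contact_force: [-4.1, 2.7, -5.4]
grip_width: 8.4
grasp_force: 78.6
```

```bash
python3 -c "
from h import *
d=np.abs(eyes.capture('side').astype(int)-np.load('b.npy'))[155:225,290:370].sum(2);print(d.max(),d.mean(),(d>40).sum())"; python3 st.py
```

```text
80 3.2139285714285712 1
clock 18.58
joints [-0.17  0.4   0.05  1.23  0.    1.23]
eef_pos [579.49 -37.14 193.74]
contact_force [-4.19  2.76 -4.94]
ft_torque [0.5  0.85 0.22]
grip_width 8.69
grasp_force 78.58
xangle 99.7 tilt [-0.     0.002] F tool [ 3.4 -3.7  4.9]
```

No creep, so I'm handing it in.

```bash
python3 -c "
from bench import bot;print(bot.job_done())"
```

```text
the job is handed in; nothing more can be done
None
```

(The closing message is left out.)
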